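Guard the bar and present the hair straightener

ROBOT

A 6-joint arm with a two-finger parallel gripper is mounted at the origin on a cart in front of the work surface, level with it; the furniture and walls round the work are solid. World frame = base frame: x ahead of the robot, y to its left, z up, the work surface at z = 0. Lengths are in m, angles in degrees, forces in N, time in s.
With the tool pointing down it reaches from about 0.25 to 0.725 m from the base axis. Payload 9.7 kg.
Tool frame: the origin (TCP) lies at the very end of the fingers, on their centre line; the grasp point (between the pads) lies 19 mm behind it; z points along the fingers, y is the direction in which the jaws open and shut (so a half turn about z gives the same grasp; the last joint's range is limited). The gripper opens to 85 mm and grips with 20 to 120 N. Pads are 22 mm wide; open, the fingers measure 114 mm over their backs; the gripper's body (76 mm by 85 mm) begins 54 mm behind the grasp point. The pads swing forward as they close: fully open they stand 13 mm farther back than shut.
Start: joints at [-68.125, 4.979, 10.078, 95.1, 0, 90], TCP at [0.205, -0.51, 0.231] pointing down, gripper open.
Joint ranges: [-179.16, 179.16], [-48.56, 103.87], [-65.8, 70.77], [-126.05, 130.52], [-82.76, 87.17], [-180, 180]. Speed limits (degrees/s): [127.2, 127.2, 147.25, 180, 180, 180].

INTERFACE

Orientations are given as [roll, pitch, yaw] about the fixed x, y, z axes, in that order (R = Rz(yaw) Ry(pitch) Rx(roll)).
In Python, from workcell import bot, camera, ticket gives the robot as it stands.
- The arm moves only by the shell command python3 -m jog 'ROWS' [FORCE]. ROWS is a JSON object of lists of equal length, an entry for each row: "turn": the turn, a rotation vector about the world's x, y, z each as a share of 8 degrees, from -1 to 1, a list of three; "delta_pos": the shift along the world's x, y, z each as a share of 50 mm, from -1 to 1, a list of three; "hand": the opening, from -1 (shut) to 1 (fully open). A call has exactly 10 rows; each row shifts and turns the commanded pose from where the row before left it; what a row does not reach is not made up. A row lasts 1/10 s, in which the tool goes at most 50 mm and 8.59 degrees, less where a joint would pass 70% of its speed; a pose out of reach is approached as far as the arm can. A call with a number of a shift or a turn outside -1 to 1 is refused whole. A call with a gripper value outside its range is refused whole. The fingers move at their own pace and stop on an object; FORCE is the grip in N (left out, the last holds). Time passes only in rows, so rows that do not move let the fingers close, or fill a call up. It gives the time, the measured TCP pose, the force and the opening at its end, in the units of the state.
- bot.get_obs(): the state, without advancing time (a new reading comes with each control period).
- camera(name): name is "scene" or "top"; returns a dict with "frame" (420x560x3 uint8, red, green, blue), "range_z" (420x560 float32, m along the optical axis (not along the pixel's ray), 0 where there is no reading), "fx", "fy", "cx", "cy" (pixels), "extrinsics" (4x4, takes a point from world to camera coordinates). Camera axes: x right, y up, looking along -z (the intrinsics and any distortion apply to the point x, -y, -z); pixel columns grow to the right and rows downward; lengths in m; the calibration is good to about 2 mm. A picture is of the moment at which its call begins.
- ticket.job_done(): hands the job in, once; it reports no verdict.
The state is a dict: "time": time; "q": joint angles; "qd": joint speeds; "joint_efforts": joint torques, N m; "ee_pos": TCP position; "tcp_rot": TCP orientation; "wrist_force": force on the tool from outside, world axes, zero at the start; "torque": the same for the moment, N m; "opening": finger opening in m.
Only numpy, scipy, OpenCV 4.12 (cv2) and the standard library are available. Lean on these libraries where they do the work, as an engineer would, in place of code of your own. Each camera call takes 0.05 s, during which the arm holds its last target.

TASK

I want to wipe the plates of the red hair straightener over the guarded bar. First lay the blue roof-shaped heat guard astride the middle of the horizontal bar, ridge along the bar (lower it on, do not drop it) and let go of it. Then draw the straightener out of its sloping holder, turn it level and in line with the bar, and finish still holding it there in the gripper, raised a few centimetres clear above the guard with the middle of its plates over the guard; do not disturb the other things on the worktop.

Things in the scene. Friction and masses are not known exactly. Their poses are not given: they have to be found in the camera images.
- bar: Fixed stand: a horizontal round steel bar 12 mm thick and 240 mm long between two posts, its axis 150 mm above the worktop. Origin on the worktop under the middle of the bar; its y axis runs along the bar. Loaded shelves hang over the back half of the worktop: do not lift higher than needed.
- bar_mid (a point): Middle of that bar, on its axis, 150 mm above the worktop; y axis along the bar.
- guard: Loose blue heat guard (90 g, stiff plastic), an inverted V standing on its two feet: 90 mm long along its ridge (its y axis), 102 mm wide at the foot (x), sides 75 mm long, 4 mm thick, sloping 40 degrees from vertical; ridge 60 mm above the feet. Origin at foot level under the ridge. A grip tab stands on the ridge. Set on the bar it centres itself.
- guard_tab (a point): Point in the guard's upright grip tab. The tab is 10 mm thick (x), 50 mm long (y) and rises 30 mm above the ridge; this point is 18 mm above the ridge, 12 mm below the tab's top, 78.5 mm above the guard's feet. When the guard hangs astride the bar this point is about 30 mm above the bar's axis.
- holder: Fixed grey and black holder; origin on the worktop under its foot (150 x 100 x 12 mm, long side x). Its rectangular sleeve slopes up toward +x at 45 degrees: closed lower end at x = -60, z = 32 mm, depth 105 mm, opening 34 mm wide (y) by 32 mm, walls 4 mm. The straightener stands in it plates down, its handle sticking out toward +x.
- straightener: Loose cordless hair straightener, closed, rigid, 160 g, 240 mm long. Origin on its axis at the plate tip; x runs from there to the handle end, y across. Grey and copper plates part (x 0 to 120 mm): 28 mm wide (y), 26 thick. Red handle (120 to 240 mm): 30 wide (y), 32 thick. At the start it slopes 45 degrees, y level; a 105 mm draw along its axis frees it.
- handle_mid (a point): Point on the straightener's axis in the red handle, 165 mm from the plate tip, a good place to grip it across its 30 mm width; axes as the straightener's. The centre of mass lies about 65 mm nearer the tip.
- plates_mid (a point): Point on the straightener's axis at the middle of the copper plates, 55 mm from the plate tip; axes as the straightener's.
- tint_bowl: Bystander: black tinting bowl, 132 x 158 x 54 mm, origin under it; leave alone.
- twist_timer: Bystander: orange and white round twist timer, 62 mm wide, 37 mm high, origin under it; leave alone.
- pot: Bystander: white round lidded pot, 90 mm wide, 32 mm high, origin under it; leave alone.
- dropper_bottle: Bystander: small brown dropper bottle, 33 mm wide, 102 mm high, origin under it; leave alone.

How it is judged (in metres and radians):
On the way, in this order (a step that is already met when the one before it is completed fails the run):
1. the guard hangs astride the middle of the bar, let go and still (contact force between guard and bar above 0.2 N and contact force between the fingers and guard below 0.1 N and angle between guard_tab's own z axis and vertical below 0.3 rad and horizontal distance between guard_tab and bar_mid below 0.06 m and height (world z) of guard_tab above 0.165 m and angle between the y axis of guard_tab and the y axis of bar, either way round below 0.35 rad and linear speed of guard below 0.05 m/s), for 0.3 s.
2. the straightener is drawn right out of the sleeve, in the gripper (z of plates_mid in the frame of holder above 0.15 m and contact force between the fingers and straightener above 1 N), for 0.2 s.
At the end, for the whole second after the job is handed in: Guard free astride the bar: tab within 60 mm of mid-bar, tilt < 17 deg, ridge within 20 deg of it. Straightener still, in the gripper, touching nothing else; level within 11 deg, within 15 deg of the bar; plates_mid within 35 mm of the tab seen from above, 215-310 mm above the worktop (contact force between guard and bar above 0.2 N and contact force between each of the fingers, straightener and guard below 0.1 N and angle between guard_tab's own z axis and vertical below 0.3 rad and horizontal distance between guard_tab and bar_mid below 0.06 m and height (world z) of guard_tab above 0.165 m and angle between the y axis of guard_tab and the y axis of bar, either way round below 0.35 rad and contact force between the fingers and straightener above 1 N and contact force between straightener and bar below 0.1 N and contact force between straightener and holder below 0.1 N and angle between straightener's own x axis and vertical between 1.37 and 1.77 rad and angle between the x axis of straightener and the y axis of bar, either way round below 0.26 rad and horizontal distance between plates_mid and guard_tab below 0.035 m and height (world z) of plates_mid between 0.215 and 0.31 m and linear speed of straightener below 0.03 m/s); the arm keeps its last pose, push and grip.
It fails at once if the guard is dropped (falls faster than 0.7 m/s, out of the gripper) (linear speed of guard above 0.7 m/s and contact force between the fingers and guard below 0.05 N).
It fails at once if a bystander is moved by more than 30 mm (distance of any of tint_bowl, twist_timer, pot, dropper_bottle from where it was at the start of the episode above 0.03 m).
It also fails if it takes over 58 s, if anything falls off the work surface, if the arm or the gripper's body presses on something with over 40 N, if the wrist force passes 120 N, or if a joint passes its speed limit or range.

## Working session

There is one attempt and no reset: what is moved stays moved. The work goes in short steps, Python scripts to look and compute and a shell command to move; the robot and the scene stay as the last step left them, time stands still between calls to the robot, and variables do not carry over. Pictures are saved under pics/ and viewed, and the job is handed in when it is done.

```bash
ls; mkdir -p pics; python3 - <<'E'
from workcell import bot,camera
import cv2,numpy as np
print(bot.get_obs())
for n in("scene","top"):
    c=camera(n); cv2.imwrite(f"pics/{n}0.png",c["frame"][:,:,::-1]); np.savez(f"pics/{n}0.npz",**c)
    print(n,c["fx"],c["fy"],c["cx"],c["cy"],c["extrinsics"].round(4).tolist(),c.keys())
E
```

```text
pics
{'time': 0.0, 'q': array([-6.81255179e+01,  5.00937861e+00,  1.00329675e+01,  9.50989915e+01,
       -1.56135850e-03,  9.00002011e+01]), 'qd': array([-0.07498584, -0.04520855, -0.08494232,  0.07040328,  0.06398475,
        0.04457819]), 'joint_efforts': array([ 1.32269747e-04, -5.20385957e+01,  4.64804471e+01,  1.63541478e-02,
       -1.01699211e-04, -8.63752632e-06]), 'ee_pos': array([ 0.20482073, -0.51018485,  0.23058627]), 'tcp_rot': array([-1.79924597e+02,  1.56162178e-03,  2.18742831e+01]), 'wrist_force': array([ 0.83342651, -0.04402262, -0.40275388]), 'torque': array([ 0.00020325, -0.0180446 , -0.00826403]), 'opening': 0.08526717239756289}
scene 437.5988370623 437.5988370623 274.7228386135018 210.30638441641477 [[-0.8217, -0.5699, -0.0082, 0.4978], [0.4386, -0.6414, 0.6295, -0.269], [-0.364, 0.5136, 0.777, -1.1494], [0.0, 0.0, 0.0, 1.0]] dict_keys(['frame', 'range_z', 'fx', 'fy', 'cx', 'cy', 'extrinsics'])
top 472.06517573866273 472.06517573866273 286.2796842682562 214.8621568677368 [[-0.0108, -0.9979, 0.0636, 0.0601], [0.9869, -0.0004, 0.1612, -0.569], [-0.1608, 0.0645, 0.9849, -1.2943], [0.0, 0.0, 0.0, 1.0]] dict_keys(['frame', 'range_z', 'fx', 'fy', 'cx', 'cy', 'extrinsics'])
```

View pics/scene0.png

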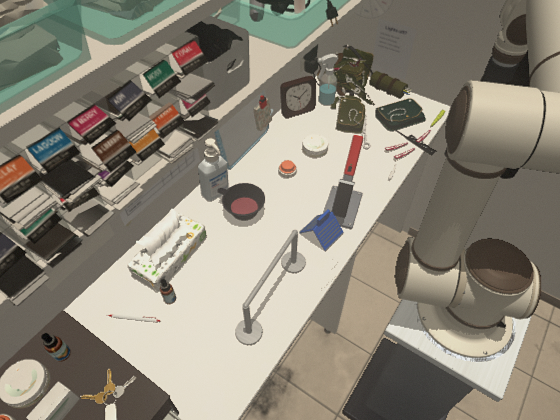

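View pics/top0.png

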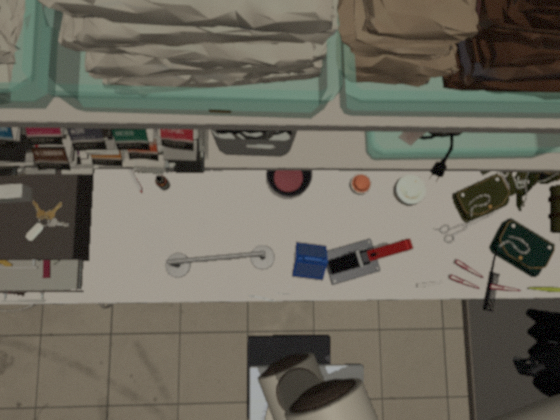

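The scene view shows the bar from (247,325) to (295,245), the guard at (322,230), the red handle at (353,158) and the holder at (342,205). In the top view the bar runs (178,264)-(262,257), the guard is at (311,261), and the straightener runs from (345,262) to (410,243). The shelf is at rows <170.

```bash
cat > h.py <<'E'
import numpy as np,cv2
def cloud(c):
    h,w=c["range_z"].shape; v,u=np.mgrid[:h,:w]; d=c["range_z"]
    p=np.stack([(u-c["cx"])/c["fx"]*d,-(v-c["cy"])/c["fy"]*d,-d],-1)
    E=c["extrinsics"]; return (p-E[:3,3])@E[:3,:3]   # R^T(p-t)
def proj(c,P):
    E=c["extrinsics"];q=np.asarray(P)@E[:3,:3].T+E[:3,3]
    return np.stack([c["cx"]+c["fx"]*q[...,0]/-q[...,2],c["cy"]-c["fy"]*q[...,1]/-q[...,2]],-1)
def ray(c,u,v,z):
    E=c["extrinsics"];R=E[:3,:3];o=-R.T@E[:3,3];d=R.T@np.array([(u-c["cx"])/c["fx"],-(v-c["cy"])/c["fy"],-1])
    return o+d*(z-o[2])/d[2]
def hsv(c): return cv2.cvtColor(c["frame"],cv2.COLOR_RGB2HSV)
E
python3 - <<'E'
from h import *
np.set_printoptions(precision=4,suppress=True)
for n in("scene","top"):
    c=dict(np.load(f"pics/{n}0.npz"));P=cloud(c);H=hsv(c)
    ok=(c["range_z"]>0)&(P[...,2]>0.01)&(P[...,2]<0.4)&(P[...,0]<0.75)
    blue=ok&(H[...,0]>105)&(H[...,0]<125)&(H[...,1]>130)
    red=ok&((H[...,0]<6)|(H[...,0]>174))&(H[...,1]>150)
    for k,m in(("blue",blue),("red",red)):
        nl,l,s,ce=cv2.connectedComponentsWithStats(m.astype(np.uint8))
        for i in range(1,nl):
            if s[i,4]>60:
                q=P[l==i]; print(n,k,s[i],ce[i],"min",q.min(0),"max",q.max(0),"med",np.median(q,0))
                if k=="red": 
                    w,V=np.linalg.eigh(np.cov(q.T)); print("axis",V[:,2])
                if k=="blue":
                    t=q[q[:,2]>0.067]; print("tab",len(t),t.min(0),t.max(0),t.mean(0)); 
                    if len(t)>5: w,V=np.linalg.eigh(np.cov(t[:,:2].T));print(V[:,1])
    # bar points
    m=ok&(P[...,2]>0.13)&(P[...,2]<0.17)&(P[...,1]>0.05)&(P[...,1]<0.45)&(P[...,0]<0.6)&(P[...,0]>.25)
    q=P[m]; print(n,"bar",len(q),q.min(0),q.max(0),q.mean(0)); w,V=np.linalg.eigh(np.cov(q[:,:2].T));print(V[:,1])
E
```

```text
scene red [345 135  18  40 255] [354.0784 150.7882] min [ 0.4371 -0.2361  0.1306] max [ 0.4803 -0.15    0.2134] med [ 0.4605 -0.2022  0.1817]
axis [-0.1651  0.6983 -0.6965]
scene bar 501 [0.4266 0.1189 0.1304] [0.4629 0.3728 0.1587] [0.4426 0.2565 0.1526]
[-0.0858  0.9963]
top blue [294 244  35  31 364] [310.2198 259.8874] min [ 0.4036 -0.0591  0.0112] max [0.4885 0.0354 0.096 ] med [ 0.44   -0.0057  0.0538]
tab 80 [ 0.4357 -0.0324  0.0685] [0.4508 0.0302 0.096 ] [ 0.4427 -0.0086  0.0878]
[0.1434 0.9897]
top red [367 240  45  20 402] [388.9129 249.3657] min [ 0.4362 -0.2471  0.1291] max [ 0.4796 -0.15    0.213 ] med [ 0.4585 -0.1961  0.1758]
axis [-0.1843  0.7113 -0.6783]
top bar 487 [0.4263 0.1171 0.1333] [0.4609 0.3696 0.1619] [0.4437 0.245  0.1546]
[-0.0857  0.9963]
```

```bash
python3 - <<'E'
from h import *
for n,(x,y,w,h) in {"scene":(230,120,150,230),"top":(150,160,300,150)}.items():
    c=dict(np.load(f"pics/{n}0.npz")); f=c["frame"][y:y+h,x:x+w,::-1]
    k=min(800/w,600/h); cv2.imwrite(f"pics/{n}0z.png",cv2.resize(np.clip(f*(1.8 if n=="top" else 1.),0,255).astype(np.uint8),None,fx=k,fy=k,interpolation=cv2.INTER_CUBIC)); print(k)
E
```

```text
2.608695652173913
2.6666666666666665
```

View pics/scene0z.png

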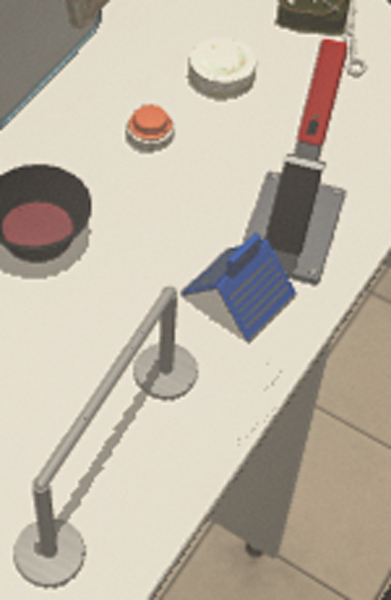

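View pics/top0z.png

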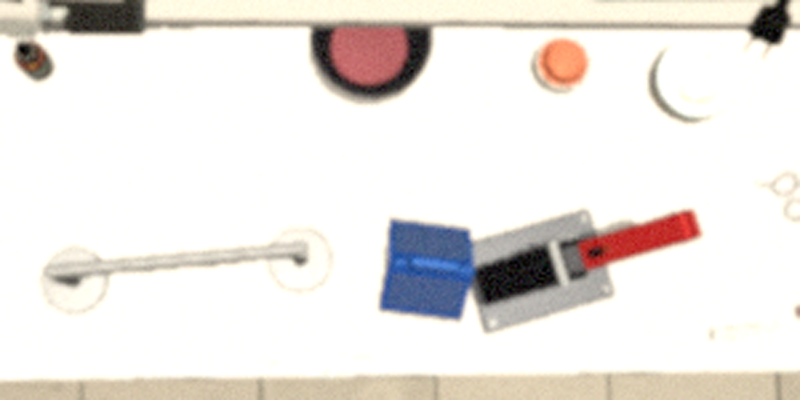

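```bash
python3 - <<'E'
from h import *
np.set_printoptions(precision=4,suppress=True)
T=dict(np.load("pics/top0.npz"));S=dict(np.load("pics/scene0.npz"))
for z,pts in ((0,[(390,219),(472,230),(460,318),(381,308)]),(0.0905,[(394,261),(470,266)]),(0.0605,[(385,262),(472,270)])):
    for p in pts: print("top guard",z,ray(T,p[0]/2.6667+150,p[1]/2.6667+160,z))
for z,pts in ((0,[(184,293),(294,293),(248,339)]),(0.0905,[(258,236),(229,267),(266,244),(236,274)])):
    for p in pts: print("scene guard",z,ray(S,p[0]/2.6087+230,p[1]/2.6087+120,z))
for p in [(46,271),(305,247)]: print("top bar",ray(T,p[0]/2.6667+150,p[1]/2.6667+160,.15))
for p in [(40,485),(168,293)]: print("scene bar",ray(S,p[0]/2.6087+230,p[1]/2.6087+120,.15))
for p in [(484,330),(613,294),(587,211),(465,243)]: print("holder foot",ray(T,p[0]/2.6667+150,p[1]/2.6667+160,.012))
for p in [(75,281),(301,260)]: print("post foot",ray(T,p[0]/2.6667+150,p[1]/2.6667+160,.008))
for n,c in(("scene",S),("top",T)):
    P=cloud(c);H=hsv(c)
    m=(P[...,2]>.08)&(P[...,2]<.11)&(abs(P[...,1])<.06)&(P[...,0]>.4)&(P[...,0]<.5);q=P[m];print(n,"tabtop",len(q),q.min(0),q.max(0),q.mean(0),np.median(q,0))
    m=(P[...,2]>.05)&(abs(P[...,1])<.048)&(P[...,0]>.4)&(P[...,0]<.5);q=P[m];print(n,"ridge",len(q),q.min(0),q.max(0),q.mean(0))
    red=(P[...,2]>.1)&(P[...,2]<.3)&(P[...,0]<.6)&((H[...,0]<8)|(H[...,0]>172))&(H[...,1]>120)
    q=P[red&(P[...,1]<-.1)];print(n,"red",len(q))
    # slices along y
    for a in np.arange(-.24,-.12,.02):
        s=q[(q[:,1]>a)&(q[:,1]<a+.02)]
        if len(s)>4:print(round(a,2),len(s),s.min(0),s.max(0),s.mean(0))
E
```

```text
top guard 0 [0.4962 0.0259 0.    ]
top guard 0 [ 0.4838 -0.0639  0.    ]
top guard 0 [ 0.3885 -0.0485  0.    ]
top guard 0 [0.4   0.037 0.   ]
top guard 0.0905 [0.4441 0.0302 0.0905]
top guard 0.0905 [ 0.4385 -0.0472  0.0905]
top guard 0.0605 [0.4452 0.0369 0.0605]
top guard 0.0605 [ 0.4363 -0.0537  0.0605]
scene guard 0 [0.4954 0.0227 0.    ]
scene guard 0 [ 0.3908 -0.0489  0.    ]
scene guard 0 [0.4021 0.0359 0.    ]
scene guard 0.0905 [ 0.4373 -0.0308  0.0905]
scene guard 0.0905 [0.4414 0.0239 0.0905]
scene guard 0.0905 [ 0.4244 -0.026   0.0905]
scene guard 0.0905 [0.4303 0.0277 0.0905]
top bar [0.4324 0.3665 0.15  ]
top bar [0.4538 0.1213 0.15  ]
scene bar [0.4328 0.3654 0.15  ]
scene bar [0.4541 0.1272 0.15  ]
holder foot [ 0.3753 -0.0724  0.012 ]
holder foot [ 0.4125 -0.2141  0.012 ]
holder foot [ 0.5028 -0.1892  0.012 ]
holder foot [ 0.4686 -0.0541  0.012 ]
post foot [0.4309 0.362  0.008 ]
post foot [0.4516 0.123  0.008 ]
scene tabtop 62 [ 0.4364 -0.0323  0.0812] [0.4502 0.016  0.0925] [ 0.4432 -0.0063  0.0877] [ 0.4432 -0.0063  0.0881]
scene ridge 224 [ 0.4247 -0.0474  0.05  
[... 450 characters left out ...]
.4616 -0.15    0.1441] [ 0.4495 -0.1551  0.1346]
top tabtop 72 [ 0.4357 -0.0324  0.0821] [0.4494 0.0136 0.096 ] [ 0.4427 -0.01    0.0894] [ 0.4434 -0.01    0.0894]
top ridge 242 [ 0.429  -0.0477  0.05  ] [0.4633 0.0348 0.096 ] [ 0.443  -0.0046  0.0662]
top red 449
-0.24 87 [ 0.4519 -0.2399  0.191 ] [ 0.4796 -0.2201  0.213 ] [ 0.4661 -0.2283  0.2058]
-0.22 95 [ 0.4486 -0.2198  0.176 ] [ 0.4747 -0.2007  0.2043] [ 0.4616 -0.21    0.1898]
-0.2 101 [ 0.4425 -0.1998  0.1562] [ 0.4699 -0.18    0.1852] [ 0.457  -0.1902  0.1694]
-0.18 100 [ 0.4362 -0.18    0.1299] [ 0.4662 -0.1602  0.1635] [ 0.4508 -0.17    0.1491]
-0.16 46 [ 0.434  -0.1596  0.1226] [ 0.4627 -0.15    0.1454] [ 0.449  -0.1556  0.1344]
```

```bash
python3 -m jog '{"turn":[[0,0,0.5],[0,0,0.5],[0,0,0.5],[0,0,0.5],[0,0,0.5],[0,0,0.5],[0,0,0.5],[0,0,0.5],[0,0,0.5],[0,0,0.5]],"delta_pos":[[0.16,0.6,0.04],[0.16,0.6,0.04],[0.16,0.6,0.04],[0.16,0.6,0.04],[0.16,0.6,0.04],[0.16,0.6,0.04],[0.16,0.6,0.04],[0.16,0.6,0.04],[0.16,0.6,0.04],[0.16,0.6,0.04]],"hand":[1,1,1,1,1,1,1,1,1,1]}' 40
python3 - <<'E'
from h import *
from workcell import bot
print([a for a in dir(bot) if a[0]!='_'])
np.set_printoptions(precision=3,suppress=True)
for n in("scene","top"):
    c=dict(np.load(f"pics/{n}0.npz"));P=cloud(c)
    m=(P[...,2]>.15)&(P[...,1]>-.4)&(P[...,1]<.5)&(P[...,0]>.48)&(c["range_z"]>0)
    for a in np.arange(.48,.9,.04):
        q=P[m&(P[...,0]>a)&(P[...,0]<a+.04)]
        if len(q): print(n,round(a,2),len(q),np.percentile(q,[1,50,99],axis=0)[:,1:].tolist())
E
```

```text
time: 1.1
ee_pos: [0.2849, -0.2091, 0.2512]
tcp_rot: [-180.0, -0.0, 62.0]
wrist_force: [0.3, 0.2, 0.3]
opening: 0.0852
['PlanningError', 'get_obs']
scene 0.48 6 [[-0.23011177658199178, 0.19037771995239725], [-0.22405742307239607, 0.20106015992960669], [-0.21749740710080037, 0.20926730289479478]]
scene 0.52 571 [[-0.1845118105731493, 0.549802385934758], [0.45696386754686635, 0.6290136719324196], [0.4974646776311687, 0.6396700777638913]]
scene 0.56 27409 [[-0.2822504013164666, 0.5057829454082341], [0.3697523252239806, 0.6739186816686231], [0.49806379023529257, 0.8316762730424525]]
scene 0.6 9795 [[-0.12695505942793686, 0.5208607818219614], [0.3413866599070463, 0.62427931869085], [0.493543400261396, 0.8363121251415941]]
scene 0.64 1866 [[-0.11611682459764731, 0.5205367519137359], [-0.015284860551566172, 0.5985340820175336], [0.4155719308252995, 0.8092985391416011]]
scene 0.68 1074 [[-0.27352209653786796, 0.520695476189965], [-0.0516683554503389, 0.590352373162798], [0.13917448793066456, 0.6312966818393715]]
scene 0.72 402 [[-0.19856811705849997, 0.5255488041204055], [-0.0535093340307805
[... 808 characters left out ...]
6 [[-0.3605382413699894, 0.5113061527173586], [0.14778613223930842, 0.7469982885322157], [0.47837897914582694, 0.8388223610524231]]
top 0.6 45194 [[-0.36533976364484827, 0.5216510234057798], [0.10680240179794645, 0.8543028455149226], [0.4336485062851464, 0.9454638828311515]]
top 0.64 9769 [[-0.3638211258538754, 0.5214629367568729], [0.02020497674648711, 0.8425025282990931], [0.45785820458198606, 0.9291193928028444]]
top 0.68 1179 [[0.02761134944306559, 0.7569926649093174], [0.4122972067519449, 0.8283693760792981], [0.4584421143768686, 0.8751042017439751]]
top 0.72 49 [[0.4370963054713559, 0.7570512803493348], [0.4464248912793154, 0.7921980592471627], [0.4556661448321975, 0.7960393273875228]]
```

```bash
python3 -m jog '{"turn":[[0,0,0.28],[0,0,0.28],[0,0,0.28],[0,0,0.28],[0,0,0.28],[0,0,0.28],[0,0,0.28],[0,0,0.28],[0,0,0.28],[0,0,0]],"delta_pos":[[0.35,0.44,0],[0.35,0.44,0],[0.35,0.44,0],[0.35,0.44,-0.2],[0.35,0.44,-0.2],[0.35,0.44,-0.2],[0.35,0.44,-0.2],[0.35,0.44,-0.2],[0.35,0.44,-0.2],[0,0,0]],"hand":[1,1,1,1,1,1,1,1,1,1]}' 40
python3 - <<'E'
from h import *
from workcell import camera,bot
for n in("scene","top"):
    c=camera(n); cv2.imwrite(f"pics/{n}1.png",c["frame"][:,:,::-1])
print(bot.get_obs()["q"])
E
```

```text
time: 2.1
ee_pos: [0.443, -0.0104, 0.1892]
tcp_rot: [-179.8, -0.0, 82.2]
wrist_force: [-0.2, -0.2, -0.3]
opening: 0.0853
[-1.56199182e+00 -1.02837584e+01 -9.10925318e+00  9.12649572e+01
 -9.38652212e-03  9.63504867e+01]
```

View pics/scene1.png

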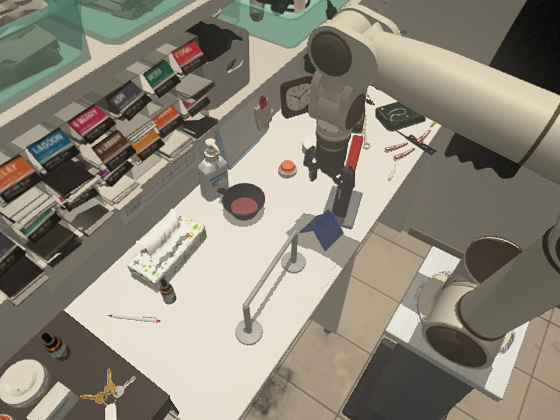

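The gripper hangs over the guard (scene px ~325,200), above the tab. I descend and close.

```bash
python3 -m jog '{"turn":[[0,0,0],[0,0,0],[0,0,0],[0,0,0],[0,0,0],[0,0,0],[0,0,0],[0,0,0],[0,0,0],[0,0,0]],"delta_pos":[[0,0,-0.35],[0,0,-0.35],[0,0,-0.35],[0,0,-0.35],[0,0,-0.35],[0,0,-0.35],[0,0,-0.3],[0,0,-0.1],[0,0,0],[0,0,0]],"hand":[1,1,1,1,1,1,1,1,1,1]}' 40
python3 -m jog '{"turn":[[0,0,0],[0,0,0],[0,0,0],[0,0,0],[0,0,0],[0,0,0],[0,0,0],[0,0,0],[0,0,0],[0,0,0]],"delta_pos":[[0,0,0],[0,0,0],[0,0,0],[0,0,0],[0,0,0],[0,0,0],[0,0,0],[0,0,0],[0,0,0],[0,0,0]],"hand":[-1,-1,-1,-1,-1,-1,-1,-1,-1,-1]}' 40
python3 - <<'E'
from h import *
from workcell import camera,bot
c=camera("scene"); cv2.imwrite("pics/scene2.png",cv2.resize(c["frame"][120:360,200:420,::-1],None,fx=2.5,fy=2.5))
E
```

```text
time: 3.2
ee_pos: [0.4427, -0.0126, 0.0671]
tcp_rot: [179.9, -0.0, 82.0]
wrist_force: [0.2, 0.1, -0.4]
opening: 0.0858
time: 4.2
ee_pos: [0.4424, -0.0124, 0.0663]
tcp_rot: [180.0, -0.0, 82.0]
wrist_force: [-0.4, -1.1, 0.9]
opening: 0.009
```

View pics/scene2.png

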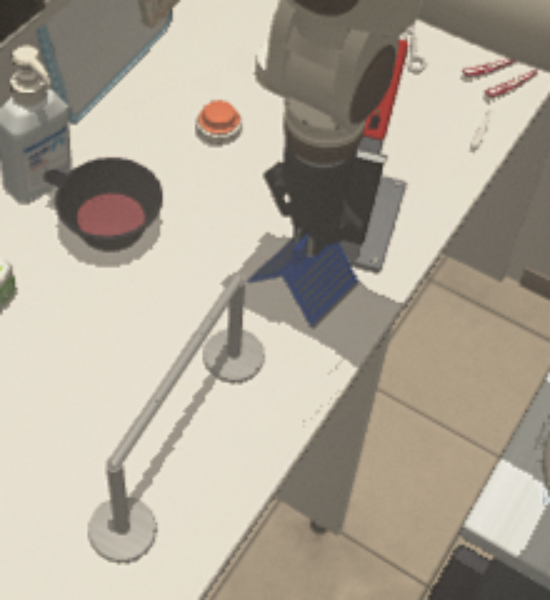

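```bash
python3 -m jog '{"turn":[[0,0,0],[0,0,0],[0,0,0],[0,0,0],[0,0,0],[0,0,0],[0,0,0],[0,0,0],[0,0,0],[0,0,0]],"delta_pos":[[0,0,0.2],[0,0,0.4],[0,0,0.5],[0,0,0.5],[0,0,0.5],[0,0,0.5],[0,0,0.5],[0,0,0.4],[0,0,0.3],[0,0,0]],"hand":[-1,-1,-1,-1,-1,-1,-1,-1,-1,-1]}' 60
python3 -m jog '{"turn":[[0,0,0.1],[0,0,0.2],[0,0,0.2],[0,0,0.2],[0,0,0.2],[0,0,0.2],[0,0,0.2],[0,0,0.2],[0,0,0.1],[0,0,0]],"delta_pos":[[0,0.3,0],[0,0.5,0],[0,0.6,0],[0,0.7,0],[0,0.8,0],[0,0.7,0],[0,0.7,0],[0,0.5,0],[0,0.3,0],[0,0,0]],"hand":[-1,-1,-1,-1,-1,-1,-1,-1,-1,-1]}' 60
python3 - <<'E'
from h import *
from workcell import camera,bot
c=camera("scene"); cv2.imwrite("pics/scene3.png",cv2.resize(c["frame"][120:360,180:400,::-1],None,fx=2.5,fy=2.5))
c=camera("top"); cv2.imwrite("pics/top3.png",cv2.resize(c["frame"][150:300,100:400,::-1],None,fx=2.5,fy=2.5))
E
```

```text
time: 5.25
ee_pos: [0.443, -0.0124, 0.2586]
tcp_rot: [179.8, -0.0, 82.0]
wrist_force: [0.3, 0.6, -1.2]
opening: 0.0087
time: 6.25
ee_pos: [0.4421, 0.2437, 0.2553]
tcp_rot: [-179.9, 0.0, 94.9]
wrist_force: [0.2, -0.3, -1.4]
opening: 0.0085
```

View pics/scene3.png

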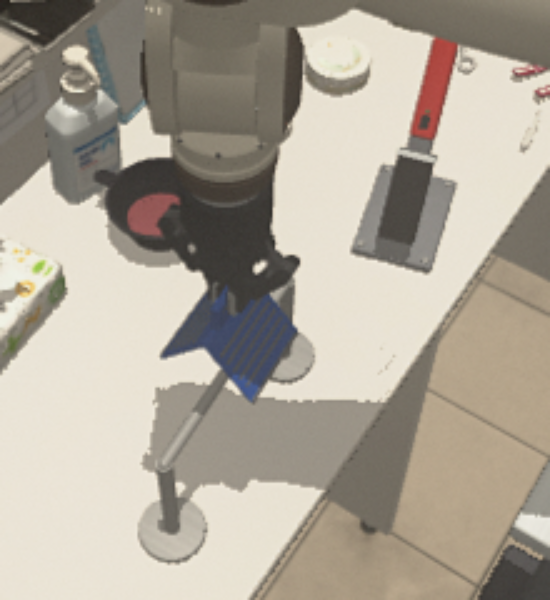

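View pics/top3.png

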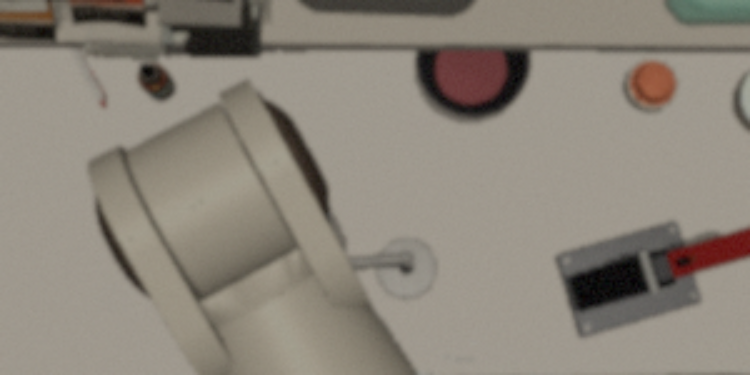

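The guard is held level over the bar, aligned. Lowering it.

```bash
python3 -m jog '{"turn":[[0,0,0],[0,0,0],[0,0,0],[0,0,0],[0,0,0],[0,0,0],[0,0,0],[0,0,0],[0,0,0],[0,0,0]],"delta_pos":[[0,0,-0.2],[0,0,-0.2],[0,0,-0.2],[0,0,-0.2],[0,0,-0.2],[0,0,-0.2],[0,0,-0.2],[0,0,-0.14],[0,0,-0.06],[0,0,0]],"hand":[-1,-1,-1,-1,-1,-1,-1,-1,-1,-1]}' 60
python3 -m jog '{"turn":[[0,0,0],[0,0,0],[0,0,0],[0,0,0],[0,0,0],[0,0,0],[0,0,0],[0,0,0],[0,0,0],[0,0,0]],"delta_pos":[[0,0,-0.04],[0,0,-0.04],[0,0,-0.02],[0,0,-0.02],[0,0,0],[0,0,0],[0,0,0],[0,0,0],[0,0,0],[0,0,0]],"hand":[-1,-1,-1,-1,-1,-1,-1,-1,-1,-1]}' 60
python3 - <<'E'
from h import *
from workcell import camera,bot
c=camera("scene"); cv2.imwrite("pics/scene4.png",cv2.resize(c["frame"][150:350,200:360,::-1],None,fx=3,fy=3))
E
```

```text
time: 7.35
ee_pos: [0.4423, 0.2426, 0.176]
tcp_rot: [-180.0, 0.0, 94.8]
wrist_force: [-0.8, 0.3, -0.2]
opening: 0.0089
time: 8.35
ee_pos: [0.4424, 0.2426, 0.1703]
tcp_rot: [180.0, 0.0, 94.8]
wrist_force: [0.4, 0.3, -0.8]
opening: 0.0091
```

View pics/scene4.png

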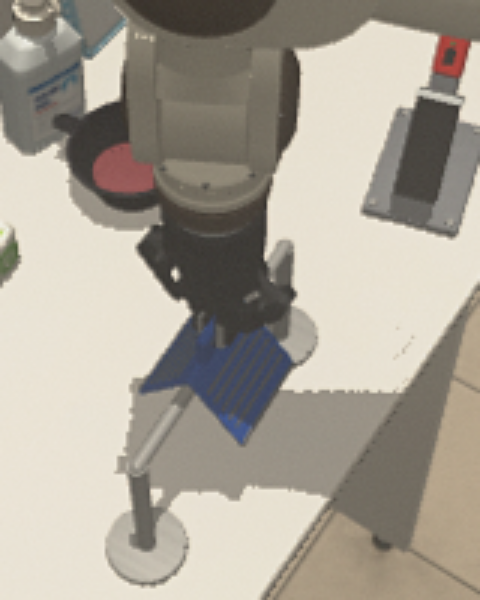

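```bash
python3 -m jog '{"turn":[[0,0,0],[0,0,0],[0,0,0],[0,0,0],[0,0,0],[0,0,0],[0,0,0],[0,0,0],[0,0,0],[0,0,0]],"delta_pos":[[0,0,-0.02],[0,0,-0.02],[0,0,-0.02],[0,0,0],[0,0,0],[0,0,0],[0,0,0],[0,0,0],[0,0,0],[0,0,0]],"hand":[-1,-1,-1,-1,-1,-1,-1,-1,-1,-1]}' 60
```

```text
time: 9.4
ee_pos: [0.4432, 0.2428, 0.1683]
tcp_rot: [179.9, -0.0, 94.8]
wrist_force: [2.0, -0.7, 5.7]
opening: 0.0091
```

Contact (5.7 N up). Release, then rise.

```bash
python3 -m jog '{"turn":[[0,0,0],[0,0,0],[0,0,0],[0,0,0],[0,0,0],[0,0,0],[0,0,0],[0,0,0],[0,0,0],[0,0,0]],"delta_pos":[[0,0,0],[0,0,0],[0,0,0],[0,0,0],[0,0,0],[0,0,0],[0,0,0],[0,0,0],[0,0,0],[0,0,0]],"hand":[-0.4,-0.2,0,0.2,0.4,0.4,0.4,0.4,0.4,0.4]}' 60
python3 -m jog '{"turn":[[0,0,0],[0,0,0],[0,0,0],[0,0,0],[0,0,0],[0,0,0],[0,0,0],[0,0,0],[0,0,0],[0,0,0]],"delta_pos":[[0,0,0.1],[0,0,0.2],[0,0,0.3],[0,0,0.3],[0,0,0.3],[0,0,0.3],[0,0,0.3],[0,0,0.3],[0,0,0.2],[0,0,0]],"hand":[0.4,0.4,0.4,0.4,0.4,0.4,0.4,0.4,0.4,0.4]}' 60
python3 - <<'E'
from h import *
from workcell import camera,bot
c=camera("scene"); cv2.imwrite("pics/scene5.png",cv2.resize(c["frame"][150:350,200:360,::-1],None,fx=3,fy=3))
E
```

```text
time: 10.4
ee_pos: [0.4424, 0.2426, 0.1673]
tcp_rot: [-180.0, -0.0, 94.8]
wrist_force: [0.7, -1.5, 0.1]
opening: 0.0599
time: 11.4
ee_pos: [0.4428, 0.2428, 0.2841]
tcp_rot: [179.9, -0.1, 94.8]
wrist_force: [0.6, 0.6, 0.3]
opening: 0.06
```

View pics/scene5.png

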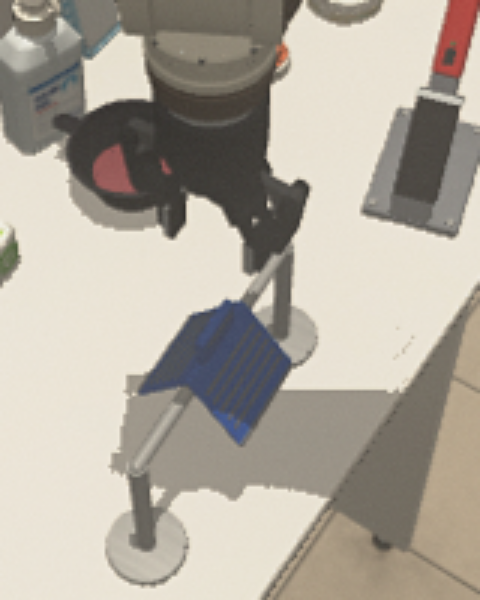

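The guard sits astride the bar's middle, tab upright at px (218,335). Now the straightener: go over, then tilt 45°.

```bash
python3 -m jog '{"turn":[[0,0,0.12],[0,0,0.12],[0,0,0.12],[0,0,0.12],[0,0,0.12],[0,0,0.12],[0,0,0.12],[0,0,0.12],[0,0,0.13],[0,0,0.13]],"delta_pos":[[0,-0.3,0],[0,-0.5,0],[0,-0.6,0],[0,-0.7,0],[0,-0.7,0],[0,-0.7,0],[0,-0.7,0],[0,-0.6,0],[0,-0.4,0],[0,-0.2,0]],"hand":[1,1,1,1,1,1,1,1,1,1]}' 60
python3 -m jog '{"turn":[[-0.545,-0.141,0],[-0.545,-0.141,0],[-0.545,-0.141,0],[-0.545,-0.141,0],[-0.545,-0.141,0],[-0.545,-0.141,0],[-0.545,-0.141,0],[-0.545,-0.141,0],[-0.545,-0.141,0],[-0.545,-0.141,0]],"delta_pos":[[0,-0.1,0],[0,-0.1,0],[0,-0.1,0],[0,-0.1,0],[0,-0.1,0],[0,-0.1,0],[0,-0.1,0],[0,-0.1,0],[0,-0.1,0],[0,-0.1,0]],"hand":[1,1,1,1,1,1,1,1,1,1]}' 60
cat >> h.py <<'E'
from scipy.spatial.transform import Rotation as Ro
def tool(o):
    R=Ro.from_euler('xyz',o["tcp_rot"],degrees=True).as_matrix(); return np.array(o["ee_pos"]),R
E
python3 - <<'E'
from h import *
from workcell import camera,bot
np.set_printoptions(precision=4,suppress=True)
o=bot.get_obs();p,R=tool(o);print(o["q"],p);print(R)
c=camera("scene"); cv2.imwrite("pics/scene6.png",c["frame"][:,:,::-1])
P=cloud(c);H=hsv(c)
m=(H[...,0]>105)&(H[...,0]<125)&(H[...,1]>130)&(P[...,2]>.165)&(P[...,1]>.15)&(P[...,1]<.35)
q=P[m];print(len(q),q.min(0),q.max(0),q.mean(0))
zt=np.array([.177,-.6845,-.707]);G=np.array([.455,-.187,.149])
print("to go to grasp",G+.019*zt-p)
E
```

```text
time: 12.45
ee_pos: [0.4421, -0.029, 0.2815]
tcp_rot: [-179.9, -0.0, 104.5]
wrist_force: [0.4, 0.2, -0.1]
opening: 0.0854
time: 13.45
ee_pos: [0.4422, -0.0775, 0.2817]
tcp_rot: [-179.9, 45.2, 104.7]
wrist_force: [0.4, 0.2, 0.0]
opening: 0.0856
[ 16.8178 -14.0274 -11.4798  94.8647 -45.1674  93.1527] [ 0.4422 -0.0775  0.2817]
[[-0.1785  0.9677  0.1779]
 [ 0.6815  0.252  -0.6871]
 [-0.7097 -0.0014 -0.7045]]
40 [0.4406 0.2218 0.1876] [0.4507 0.2671 0.1942] [0.4445 0.2442 0.1915]
to go to grasp [ 0.0161 -0.1225 -0.1462]
```

View pics/scene6.png

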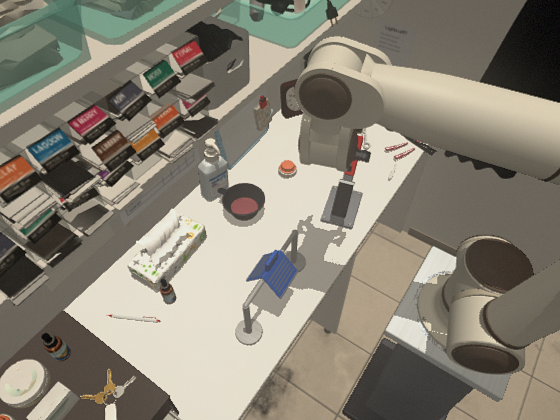

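```bash
python3 -m jog '{"turn":[[0,0,0],[0,0,0],[0,0,0],[0,0,0],[0,0,0],[0,0,0],[0,0,0],[0,0,0],[0,0,0],[0,0,0]],"delta_pos":[[-0.14,-0.06,-0.26],[-0.14,-0.06,-0.26],[0.05,-0.196,-0.202],[0.05,-0.196,-0.202],[0.05,-0.196,-0.202],[0.05,-0.196,-0.202],[0.05,-0.196,-0.202],[0.05,-0.196,-0.202],[0.05,-0.196,-0.202],[0,0,0]],"hand":[1,1,1,1,1,1,1,1,1,1]}' 60
python3 - <<'E'
from h import *
from workcell import camera,bot
np.set_printoptions(precision=4,suppress=True)
o=bot.get_obs();p,R=tool(o)
zt=np.array([.177,-.6845,-.707]);G=np.array([.455,-.187,.149])
print("to go to grasp",G+.019*zt-p)
for n in("scene","top"):
    c=camera(n); uv=proj(c,np.array([G,p]));print(n,uv)
    f=c["frame"][:,:,::-1].copy()
    for a,b in uv: cv2.circle(f,(int(a),int(b)),2,(0,255,0),-1)
    u,v=uv[0].astype(int); x0=max(u-100,0);y0=max(v-75,0)
    cv2.imwrite(f"pics/{n}7.png",cv2.resize(f[y0:y0+150,x0:x0+200],None,fx=4,fy=4))
E
```

```text
time: 14.5
ee_pos: [0.4451, -0.1527, 0.1839]
tcp_rot: [-179.8, 44.9, 104.7]
wrist_force: [-0.1, 0.2, 0.8]
opening: 0.0855
to go to grasp [ 0.0133 -0.0473 -0.0483]
scene [[352.1817 161.5638]
 [351.081  161.2097]]
top [[382.5203 251.5544]
 [372.989  254.3727]]
```

View pics/scene7.png

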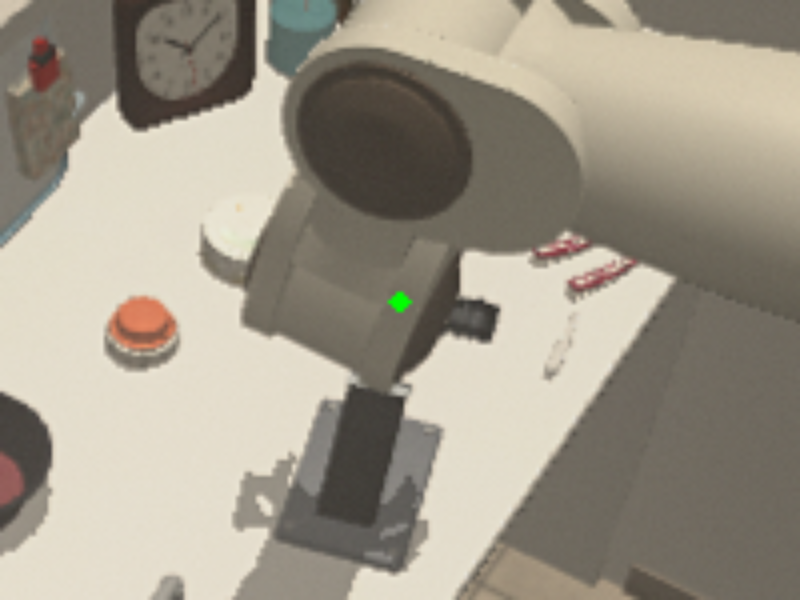

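View pics/top7.png

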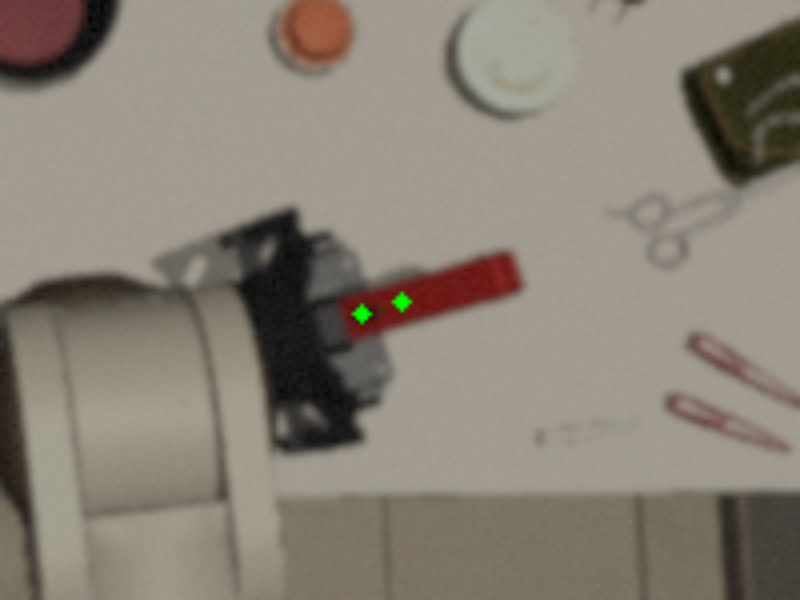

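Top view: the open jaws straddle the red handle, centred about its axis. Continue in and close.

```bash
python3 -m jog '{"turn":[[0,0,0],[0,0,0],[0,0,0],[0,0,0],[0,0,0],[0,0,0],[0,0,0],[0,0,0],[0,0,0],[0,0,0]],"delta_pos":[[0.044,-0.158,-0.161],[0.044,-0.158,-0.161],[0.044,-0.158,-0.161],[0.044,-0.158,-0.161],[0.044,-0.158,-0.161],[0.044,-0.158,-0.161],[0,0,0],[0,0,0],[0,0,0],[0,0,0]],"hand":[1,1,1,1,1,1,1,1,1,1]}' 40
python3 -m jog '{"turn":[[0,0,0],[0,0,0],[0,0,0],[0,0,0],[0,0,0],[0,0,0],[0,0,0],[0,0,0],[0,0,0],[0,0,0]],"delta_pos":[[0,0,0],[0,0,0],[0,0,0],[0,0,0],[0,0,0],[0,0,0],[0,0,0],[0,0,0],[0,0,0],[0,0,0]],"hand":[0.2,0,-0.2,-0.4,-0.6,-1,-1,-1,-1,-1]}' 60
python3 - <<'E'
from h import *
from workcell import camera,bot
o=bot.get_obs();p,R=tool(o);print(p,R[:,2],o["torque"])
c=camera("top");cv2.imwrite("pics/top8.png",cv2.resize(c["frame"][175:325,280:480,::-1],None,fx=4,fy=4))
E
```

```text
time: 15.6
ee_pos: [0.4594, -0.199, 0.1379]
tcp_rot: [-180.0, 45.0, 104.6]
wrist_force: [0.1, -0.3, -0.1]
opening: 0.0856
time: 16.6
ee_pos: [0.4592, -0.1994, 0.1373]
tcp_rot: [-179.9, 45.0, 104.6]
wrist_force: [0.5, 1.1, 0.7]
opening: 0.0292
[ 0.45916588 -0.19937496  0.13729587] [ 0.17730402 -0.68493416 -0.70670254] [0.83784601 0.03813967 0.03656226]
```

View pics/top8.png

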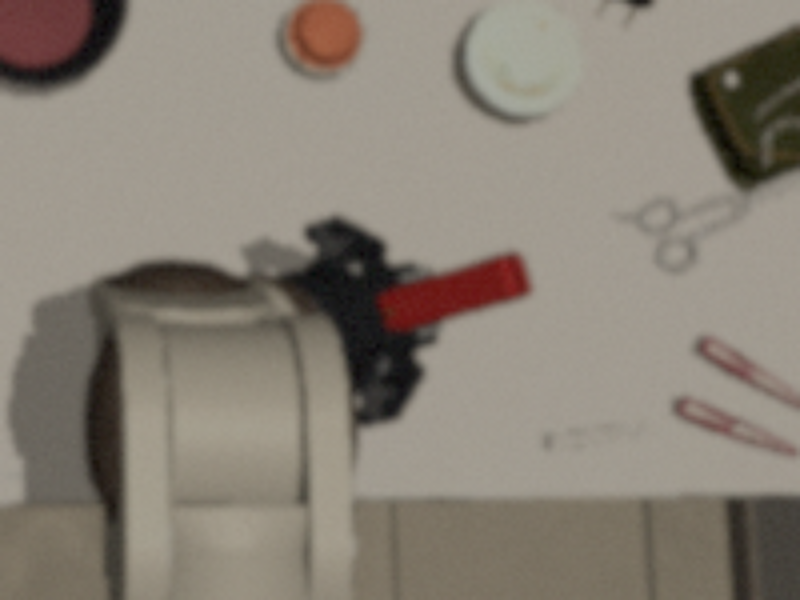

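```bash
python3 -m jog '{"turn":[[0,0,0],[0,0,0],[0,0,0],[0,0,0],[0,0,0],[0,0,0],[0,0,0],[0,0,0],[0,0,0],[0,0,0]],"delta_pos":[[0,0,0],[0,0,0],[0.0212,-0.082,0.085],[0.0212,-0.082,0.085],[0.0425,-0.164,0.17],[0.0425,-0.164,0.17],[0.0425,-0.164,0.17],[0.0425,-0.164,0.17],[0,0,0],[0,0,0]],"hand":[-1,-1,-1,-1,-1,-1,-1,-1,-1,-1]}' 115
python3 - <<'E'
from h import *
from workcell import camera,bot
o=bot.get_obs();p,R=tool(o);print(p,R[:,2],o["torque"])
for n,s in(("scene",np.s_[80:260,260:460]),("top",np.s_[175:325,280:480])):
    c=camera(n);cv2.imwrite(f"pics/{n}9.png",cv2.resize(c["frame"][s][:,:,::-1],None,fx=3,fy=3))
E
```

```text
time: 17.65
ee_pos: [0.4696, -0.2408, 0.1798]
tcp_rot: [-179.9, 45.0, 104.6]
wrist_force: [-0.4, 0.8, -1.6]
opening: 0.0284
[ 0.46956048 -0.24079637  0.17984769] [ 0.17660046 -0.68518861 -0.70663204] [ 0.73577473  0.19714325 -0.03250327]
```

View pics/scene9.png

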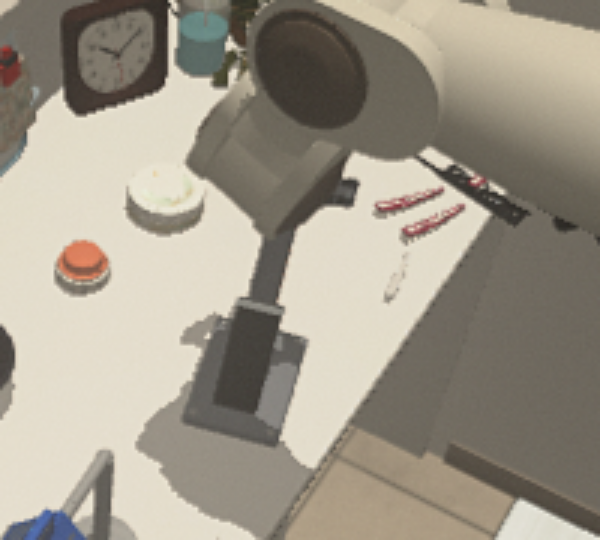

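View pics/top9.png

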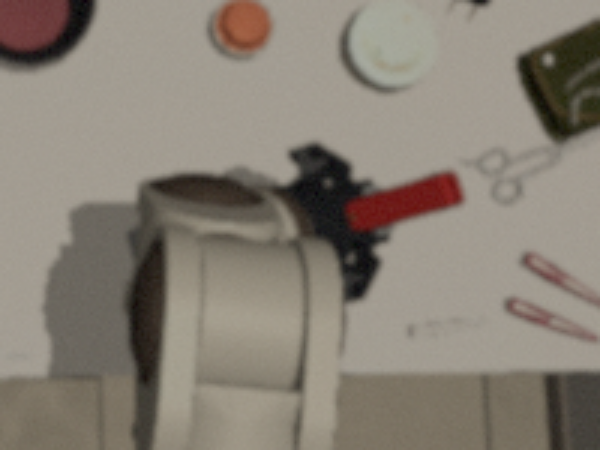

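It is sliding out cleanly, with low forces. Continue the draw.

```bash
python3 -m jog '{"turn":[[0,0,0],[0,0,0],[0,0,0],[0,0,0],[0,0,0],[0,0,0],[0,0,0],[0,0,0],[0,0,0],[0,0,0]],"delta_pos":[[0.0425,-0.164,0.17],[0.0425,-0.164,0.17],[0.0425,-0.164,0.17],[0.0425,-0.164,0.17],[0.0425,-0.164,0.17],[0.0425,-0.164,0.17],[0,0,0.3],[0,0,0.3],[0,0,0.3],[0,0,0]],"hand":[-1,-1,-1,-1,-1,-1,-1,-1,-1,-1]}' 115
python3 - <<'E'
from h import *
from workcell import camera,bot
o=bot.get_obs();p,R=tool(o);print(p,R[:,2],o["torque"])
for n,s in(("scene",np.s_[80:260,260:460]),("top",np.s_[175:325,280:480])):
    c=camera(n);cv2.imwrite(f"pics/{n}10.png",cv2.resize(c["frame"][s][:,:,::-1],None,fx=3,fy=3))
E
```

```text
time: 18.75
ee_pos: [0.4831, -0.2898, 0.279]
tcp_rot: [179.8, 45.1, 104.4]
wrist_force: [0.0, 0.3, -2.0]
opening: 0.0284
[ 0.48314244 -0.289786    0.27903027] [ 0.17974768 -0.68576915 -0.70527402] [ 0.78528847  0.14643601 -0.01327692]
```

View pics/scene10.png

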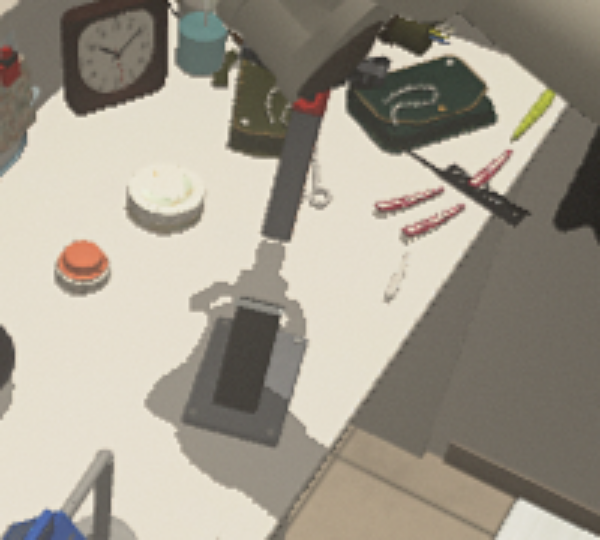

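The straightener is fully out, clear of the sleeve. Now level it.

```bash
python3 -m jog '{"turn":[[0.545,0.141,0],[0.545,0.141,0],[0.545,0.141,0],[0.545,0.141,0],[0.545,0.141,0],[0.545,0.141,0],[0.545,0.141,0],[0.545,0.141,0],[0.545,0.141,0],[0.545,0.141,0]],"delta_pos":[[0,0,0],[0,0,0],[0,0,0],[0,0,0],[0,0,0],[0,0,0],[0,0,0],[0,0,0],[0,0,0],[0,0,0]],"hand":[-1,-1,-1,-1,-1,-1,-1,-1,-1,-1]}' 115
python3 - <<'E'
from h import *
from workcell import camera,bot
np.set_printoptions(precision=4,suppress=True)
o=bot.get_obs();p,R=tool(o);print(p,R,o["torque"])
for n,s in(("scene",np.s_[60:260,230:460]),("top",np.s_[175:325,280:480])):
    c=camera(n);np.savez(f"pics/{n}11.npz",**c);cv2.imwrite(f"pics/{n}11.png",cv2.resize(c["frame"][s][:,:,::-1],None,fx=3,fy=3))
E
```

```text
time: 19.85
ee_pos: [0.4824, -0.2895, 0.2752]
tcp_rot: [-180.0, -0.2, 104.6]
wrist_force: [-0.7, 0.2, -1.6]
opening: 0.0279
[ 0.4824 -0.2895  0.2752] [[-0.2519  0.9678 -0.0014]
 [ 0.9678  0.2519  0.0034]
 [ 0.0036 -0.0005 -1.    ]] [-0.0715 -0.0531  0.0403]
```

View pics/scene11.png

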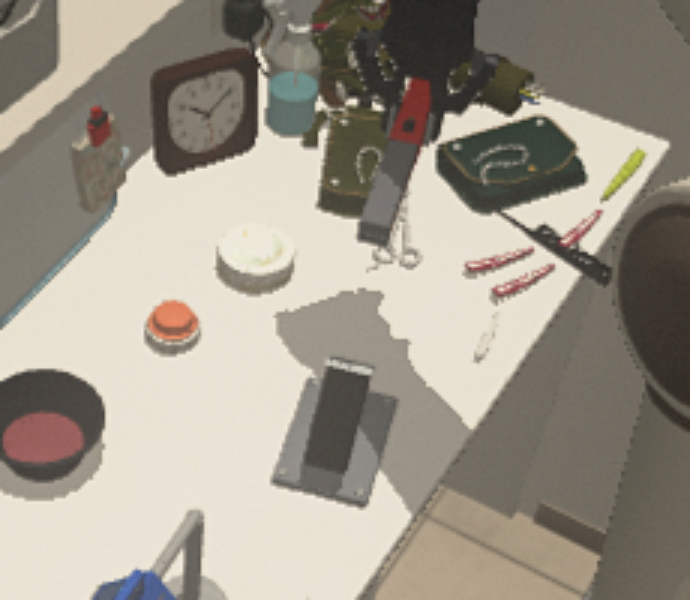

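View pics/top11.png

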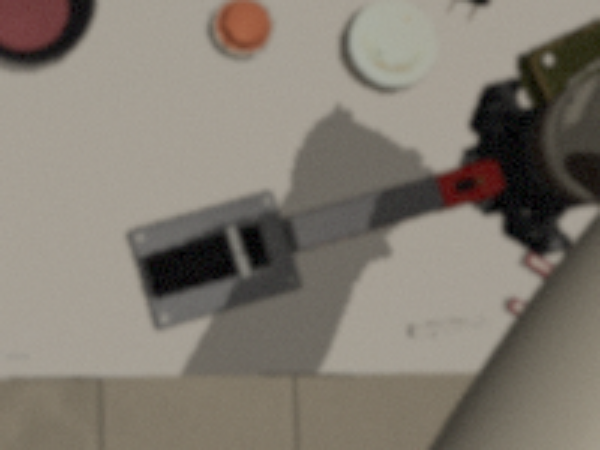

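```bash
python3 - <<'E'
from h import *
np.set_printoptions(precision=4,suppress=True)
for n in("scene","top"):
    c=dict(np.load(f"pics/{n}11.npz"));P=cloud(c)
    m=(P[...,2]>.18)&(P[...,2]<.33)&(P[...,1]>-.32)&(P[...,1]<-.05)&(P[...,0]>.38)&(P[...,0]<.53)
    q=P[m];print(n,len(q),q.min(0),q.max(0))
    for a in np.arange(-.26,-.08,.02):
        s=q[(q[:,1]>a)&(q[:,1]<a+.02)]
        if len(s)>4:print(round(a,2),len(s),s.min(0),s.max(0),np.percentile(s[:,2],80))
E
```

```text
scene 777 [ 0.4275 -0.3175  0.2754] [ 0.5279 -0.1287  0.33  ]
-0.26 63 [ 0.4571 -0.2599  0.2768] [ 0.4911 -0.24    0.308 ] 0.3030993267109573
-0.24 48 [ 0.4526 -0.2399  0.2783] [ 0.4826 -0.2202  0.3026] 0.3012897295802211
-0.22 56 [ 0.4465 -0.2199  0.2769] [ 0.4793 -0.2013  0.3033] 0.301464261599414
-0.2 53 [ 0.4407 -0.1993  0.2885] [ 0.471  -0.1801  0.3036] 0.3021161111610371
-0.18 58 [ 0.435  -0.1798  0.2851] [ 0.4666 -0.1603  0.3045] 0.3021137988403084
-0.16 59 [ 0.4304 -0.1596  0.2804] [ 0.462  -0.1408  0.3041] 0.3020832601879693
-0.14 93 [ 0.4275 -0.1398  0.2754] [ 0.4578 -0.1287  0.3042] 0.3000893400402627
top 1107 [ 0.4286 -0.3086  0.2763] [ 0.5271 -0.1311  0.33  ]
-0.26 111 [ 0.4572 -0.2598  0.2765] [ 0.4899 -0.2403  0.307 ] 0.30290131543557
-0.24 111 [ 0.4509 -0.2399  0.2892] [ 0.4828 -0.2202  0.3037] 0.30147684802638136
-0.22 106 [ 0.4456 -0.2197  0.2922] [ 0.4776 -0.2001  0.3055] 0.3020824181168461
-0.2 107 [ 0.4409 -0.1999  0.2864] [ 0.4713 -0.18    0.3056] 0.30270166737543497
-0.18 111 [ 0.4346 -0.18    0.2916] [ 0.4665 -0.1601  0.3069] 0.3024418046043164
-0.16 106 [ 0.4289 -0.16    0.2839] [ 0.4601 -0.14    0.3073] 0.3031198614513405
-0.14 69 [ 0.4286 -0.1398  0.2763] [ 0.4556 -0.1311  0.3056] 0.3025498977946454
```

Level (plates' top at z≈0.302 throughout), tip 164 mm from the TCP as expected. Move over the guard.

```bash
python3 -m jog '{"turn":[[0,0,-0.08],[0,0,-0.08],[0,0,-0.08],[0,0,-0.08],[0,0,-0.08],[0,0,-0.08],[0,0,-0.08],[0,0,-0.08],[0,0,-0.08],[0,0,-0.08]],"delta_pos":[[-0.04,0.2,0],[-0.04,0.4,0],[-0.04,0.5,0],[-0.04,0.6,0],[-0.04,0.6,0],[-0.04,0.6,0],[-0.04,0.6,0],[-0.04,0.5,0],[-0.04,0.4,0],[-0.04,0.3,0]],"hand":[-1,-1,-1,-1,-1,-1,-1,-1,-1,-1]}' 115
python3 -m jog '{"turn":[[0,0,-0.08],[0,0,-0.08],[0,0,-0.08],[0,0,-0.08],[0,0,-0.08],[0,0,0],[0,0,0],[0,0,0],[0,0,0],[0,0,0]],"delta_pos":[[-0.03,0.3,0],[-0.03,0.4,0],[-0.03,0.4,0],[-0.03,0.4,0],[-0.03,0.4,0],[-0.03,0.3,0],[-0.02,0.2,0],[0,0.1,0],[0,0.04,0],[0,0,0]],"hand":[-1,-1,-1,-1,-1,-1,-1,-1,-1,-1]}' 115
python3 - <<'E'
from h import *
from workcell import bot
np.set_printoptions(precision=4,suppress=True)
o=bot.get_obs();p,R=tool(o);print(p,R[:,1],np.array([.453,.134,.246])-p)
E
```

```text
time: 20.95
ee_pos: [0.4615, -0.0524, 0.276]
tcp_rot: [179.9, 0.1, 98.3]
wrist_force: [0.4, -0.5, -1.9]
opening: 0.0279
time: 21.95
ee_pos: [0.4524, 0.0723, 0.2758]
tcp_rot: [180.0, 0.0, 95.0]
wrist_force: [-0.4, -0.4, -1.4]
opening: 0.0284
[0.4524 0.0723 0.2758] [0.9962 0.0872 0.0003] [ 0.0006  0.0617 -0.0298]
```

```bash
python3 -m jog '{"turn":[[0,0,0],[0,0,0],[0,0,0],[0,0,0],[0,0,0],[0,0,0],[0,0,0],[0,0,0],[0,0,0],[0,0,0]],"delta_pos":[[0,0.15,0],[0,0.25,0],[0,0.25,0],[0,0.25,-0.05],[0,0.2,-0.1],[0,0.13,-0.1],[0,0,-0.1],[0,0,-0.1],[0,0,-0.05],[0,0,0]],"hand":[-1,-1,-1,-1,-1,-1,-1,-1,-1,-1]}' 115
python3 - <<'E'
from h import *
from workcell import bot,camera
np.set_printoptions(precision=4,suppress=True)
o=bot.get_obs();p,R=tool(o);print(p,R[:,1],o["time"])
for n,s in(("scene",np.s_[130:350,200:400]),("top",np.s_[175:325,120:320])):
    c=camera(n);cv2.imwrite(f"pics/{n}12.png",cv2.resize(c["frame"][s][:,:,::-1],None,fx=2.7,fy=2.7))
    P=cloud(c);H=hsv(c)
    b=(H[...,0]>105)&(H[...,0]<125)&(H[...,1]>110)&(P[...,2]>.08)&(P[...,1]>.1)&(P[...,1]<.4)
    q=P[b];print(n,"blue",len(q),q.min(0),q.max(0),q.mean(0))
    m=(P[...,2]>.2)&(P[...,2]<.3)&(P[...,1]>.18)&(P[...,1]<.4)&(P[...,0]>.4)&(P[...,0]<.49)
    q=P[m];print(n,"plates",len(q),q.min(0),q.max(0))
    for a in np.arange(.18,.32,.04):
        t=q[(q[:,1]>a)&(q[:,1]<a+.04)]
        if len(t)>4:print(round(a,2),len(t),t.min(0),t.max(0),np.percentile(t[:,2],80))
E
```

```text
time: 22.95
ee_pos: [0.4524, 0.1335, 0.2504]
tcp_rot: [-180.0, 0.0, 95.0]
wrist_force: [-0.3, -0.2, -1.3]
opening: 0.0284
[0.4524 0.1335 0.2504] [ 0.9962  0.0865 -0.0004] 22.95
scene blue 337 [0.3942 0.1973 0.1064] [0.4853 0.2938 0.1554] [0.4173 0.2446 0.1293]
scene plates 717 [0.4246 0.1802 0.2497] [0.4631 0.2976 0.2799]
0.18 215 [0.4312 0.1802 0.251 ] [0.4631 0.2197 0.2787] 0.27668108977467587
0.22 228 [0.4274 0.2202 0.2518] [0.4585 0.2597 0.2799] 0.2767037775107022
0.26 274 [0.4246 0.2601 0.2497] [0.455  0.2976 0.2797] 0.27660955817862826
top blue 528 [0.354  0.1432 0.1047] [0.4884 0.2889 1.3626] [0.4251 0.2438 0.1399]
top plates 503 [0.4242 0.1975 0.2511] [0.4591 0.2954 0.2826]
0.18 71 [0.4317 0.1975 0.2554] [0.4591 0.2183 0.2812] 0.2783408327952618
0.22 234 [0.4274 0.22   0.2511] [0.4572 0.2593 0.2826] 0.2784519851872006
0.26 198 [0.4242 0.2605 0.2568] [0.4549 0.2954 0.2826] 0.2789585267695575
```

View pics/scene12.png

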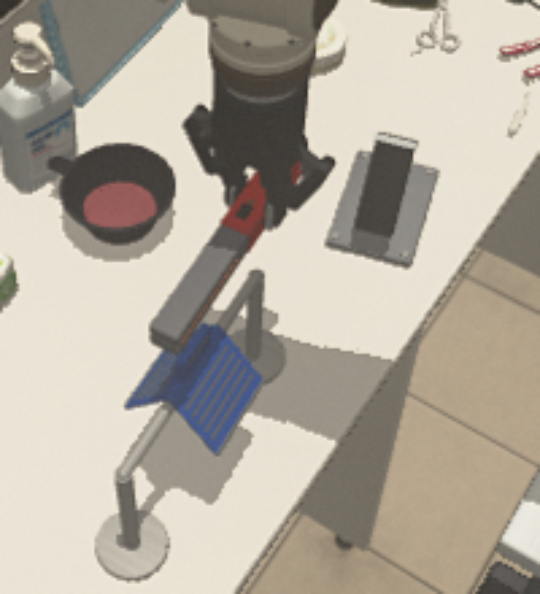

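View pics/top12.png

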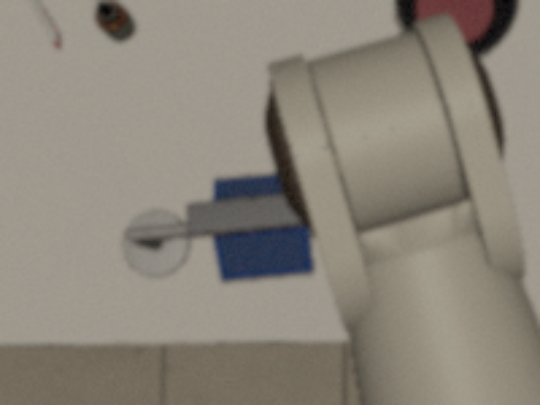

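Both views show the plates level over the guard: axis z≈0.264, plates_mid≈(0.443, 0.242), tab≈(0.444, 0.244). I hold briefly to settle, then hand in.

```bash
python3 -m jog '{"turn":[[0,0,0],[0,0,0],[0,0,0],[0,0,0],[0,0,0],[0,0,0],[0,0,0],[0,0,0],[0,0,0],[0,0,0]],"delta_pos":[[0,0,0],[0,0,0],[0,0,0],[0,0,0],[0,0,0],[0,0,0],[0,0,0],[0,0,0],[0,0,0],[0,0,0]],"hand":[-1,-1,-1,-1,-1,-1,-1,-1,-1,-1]}' 115 && python3 -c "
from workcell import ticket
print(ticket.job_done())"
```

```text
time: 24.05
ee_pos: [0.4525, 0.1339, 0.2508]
tcp_rot: [180.0, 0.0, 95.0]
wrist_force: [-0.2, 0.2, -1.1]
opening: 0.0282
the job is handed in; nothing more can be done
None
```

The job is handed in at about 24 s; no verdict came back. The guard is on the bar, and the gripper is holding the straightener level above it.

- **Guard:** I lowered it onto the middle of the bar until I felt contact (about 6 N up) and let go. Seen from the cameras, the tab is about 2 mm from mid-bar and its top is 0.192 m above the worktop. In the last pictures it still hangs straight along the bar.
- **Straightener:** I drew it out along its 45° axis with low forces, levelled it and turned it in line with the bar. The last check put the middle of its plates at about (0.443, 0.242, 0.264), within about 3 mm of the tab seen from above. The plates are level, with about 6 cm of clearance over the tab. The grip is steady (opening 28 mm, set to 115 N) and the arm was still.
- **Other things on the worktop:** nothing looked disturbed in the pictures I viewed, but I did not measure the bystanders at the end.
- **Checks that disagreed:** the two cameras differed by 2–3 mm in height, well inside the limits. I saw no failed check.

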